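# Refit a trolley castor's axle pin and clear the broken casing scraps

### The job

Refit the axle of the trolley castor on the bench jig: slide the castor wheel across until its bore lines up with the holes in the fork, push the steel axle pin gently along the V-groove through fork and wheel until it is fully home against the end stop (do not ram it), then slide the keeper all the way across behind the pin. Put every broken plastic scrap that lies on the bench or on the jig into the empty steel scrap tray; a scrap lying across the groove is in the pin's way. Leave the whole remote controls, screwdriver, tape and jar where they are.

Things in the scene. Friction and masses are not known exactly. Their poses are not given: they have to be found in the camera images.
- jig: Castor jig bolted to the bench, 330 x 170 mm. Origin: on the bench under the middle of the fork holes; its x axis is the way the pin must be pushed, y is across the groove to the left of that, z up. The pin lies in the groove with its axis at y = 0, z = 46 mm. Base plate 8 mm thick, y = -40 to 40 mm; the wheel's slide plate reaches y = -85 to 85 mm, 12 mm high.
- jig_groove (a point): Point on the pin's axis line above the inner end of the dark steel V-groove block (90 degree V, 40 mm wide over all, top of its rims at z = 41.5 mm, opening 16 mm wide there). The block runs from x = -275 to -28 mm in the jig's frame; this point is at x = -28, y = 0, z = 46 mm.
- jig_stop (a point): Point where the pin's nose meets the end stop: near face of a dark steel upright plate, at x = +40, y = 0, z = 46 mm in the jig's frame; the plate is 44 mm wide and its top is 58 mm over the bench.
- jig_hole (a point): Centre of the fork's two holes, midway between its plates, 46 mm over the bench. The fork is two grey upright plates, 44 mm wide in y and 8 mm thick, centred at x = -22 and +22 mm in the jig's frame, top at z = 61 mm, each with a 21 mm square hole about the pin's axis.
- wheel (a joint): Sideways position of the castor wheel along the jig's y axis (m): 0 when its bore is exactly in line with the fork holes, from -0.034 to 0.034; it starts 12 to 30 mm to the +y side. It slides in a shoe with about 3 N of friction and stays where it is left.
- wheel_hub (a point): Centre of the wheel's bore. Rubber-tyred wheel, 64 mm diameter, 28 mm wide (along the jig's x), bore 22 mm, axle along the jig's x, standing between the fork plates with 4 mm of gap; its top is 32 mm above this point and stands 17 mm above the fork plates, where it can be pinched across its width or pushed.
- pin: Plain steel axle pin with round ends, 18 mm diameter, 140 mm long, about 0.25 kg, lying in the V-groove, 13.5 mm proud of its rims. Origin at its middle on its axis; x axis along the pin (ends alike). Home, its middle is at x = -30, y = 0, z = 46 mm in the jig's frame, its tail at x = -100 mm. Sliding it takes 2 to 5 N; never press it against the jig with more than 40 N.
- keeper (a joint): Position of the keeper (m): 0 pulled back, 0.048 fully across the groove; it moves towards the jig's -y as this grows. About 2 N of friction; it stays where it is left. It can pass only when the pin is home (its front face is then 4 mm behind the pin's tail).
- keeper_knob (a point): Middle of the keeper's square steel knob, 14 x 14 mm, 18 mm tall (51 to 69 mm over the bench), standing on a flat bar 10 mm wide (x = -114 to -104 mm in the jig's frame), 9 mm thick, that reaches 30 mm from here towards -y. Pulled back, bar tip and knob are at y = +34 and +64 mm; across, at -14 and +16 mm. The bar runs on a bed at x = -124 to -94, y = 22 to 84 mm, top z = 41.5 mm.
- tray: Empty open steel scrap tray, fixed, 170 x 190 x 50 mm (x, y, z) with 4 mm walls and floor; origin under its middle on the bench. It stands on the robot's left or right; a yellow crate of stock, of the same size, its contents 60 mm high, stands on the other side.
- scrap0: Broken beige casing piece, stepped, 44 x 26 x 24 mm (x, y, z; high half at -x). Origin in the middle of that box. May be absent. Starts on the bench.
- scrap1: Broken black casing block, 38 x 30 x 22 mm. Origin in its middle. May be absent. Starts on the bench.
- scrap2: Broken grey casing piece, stepped, 34 x 28 x 28 mm (the upper half only at +x). Origin in the middle of that box. May be absent. Starts on the bench.
- scrap3: Broken ivory casing piece with a round boss on it, 48 x 30 x 22 mm (16 mm without the boss, which stands on the +z side). Origin in the middle of that box. May be absent. Starts on the bench.
- scrap4: Broken beige casing block, 26 x 36 x 22 mm. Origin in its middle. May be absent. It starts lying across the V-groove between pin and fork, its 36 mm side across the groove.
- scrap5: Broken grey casing block, 40 x 28 x 20 mm. Origin in its middle. May be absent. Starts on the bench.
- remote_a: Whole black remote control, 155 x 45 x 20 mm, between robot and scraps; leave alone.
- remote_b: Whole beige remote control, 150 x 48 x 20 mm, on the left; leave alone.
- remote_c: Whole grey remote control, 165 x 42 x 20 mm, beyond the jig; leave alone.
- driver: Screwdriver lying between robot and scraps; leave alone.
- tape: Roll of brown tape, 76 mm diameter, 22 mm high, beyond the jig; leave alone.
- jar: Jar, 56 mm diameter, 70 mm high, beyond the jig; leave alone.
Not all that is in view belongs to the job. What is shaped like the scrap4 but red is not meant.

How it is judged:
By the outcome, as a careful person would: the job done as asked, in the order asked, and still so for the second after the job is handed in, with the robot touching nothing.
Of scrap0, scrap1, scrap2, scrap3, scrap4, scrap5 only 4 to 6 are there at a start; the rules pass over those that are not, and their reading is None.
At some moment in a run one of scrap0, scrap1, scrap2, scrap3, scrap5 may be knocked a few centimetres aside while the robot is not near it.
Once in a run the grip may slacken for a moment while it holds something.
It also fails if it takes over 208 s, if anything falls off the work surface, if the arm or the gripper's body presses on something with over 40 N, if the wrist force passes 120 N, or if a joint passes its speed limit or range.

### The arm

A 6-joint arm with a two-finger parallel gripper is mounted at the origin on the work surface. World frame = base frame: x ahead of the robot, y to its left, z up, the work surface at z = 0. Lengths are in m, angles in rad, forces in N, time in s.
With the tool pointing down it reaches from about 0.375 to 0.9 m from the base axis. Payload 3.1 kg.
Tool frame: the origin (TCP) lies between the finger pads; the fingertips stand 22 mm ahead of it and the grasp point (between the pads) lies 3 mm ahead of it; z points along the fingers, y is the line along which they close (so a half turn about z gives the same grasp; the last joint's range is limited). The gripper opens to 87 mm and grips with 3 to 60 N. Pads are 19 mm wide; open, the fingers measure 117 mm over their backs; the gripper's body (75 mm by 190 mm) begins 51 mm behind the grasp point.
Start: joints at [-1.363, 0.527, 1.433, -0, 1.181, -0.178], TCP at [0.236, -0.579, 0.245] pointing down, gripper open.
Joint ranges: [-3.08, 3.08], [-0.75, 2.2], [0.22, 2.44], [-1.43, 4.57], [0, 2.65], [-2.85, 2.85]. Speed limits (rad/s): [2.79, 2.79, 3.14, 3.14, 3.14, 3.14].

### API

Orientations are given as a unit quaternion [x, y, z, w].
In Python, from rig import get_obs, camera, get_calibration, hand_in, cut_out gives the robot as it stands.
- The arm moves only by the shell command python3 -m inch 'ROWS' [OPENING] [FORCE]. ROWS is JSON, one flat list of numbers, 6 for each row, row after row: the shift along the tool's x, y, z scaled (see below), then the turn, a rotation vector about the tool's x, y, z scaled (see below). A call has 1 to 20 rows; each row is the pose to reach, as a shift and turn from the pose commanded when the call began, along the tool's axes at that moment; what a row does not reach only later rows make up. The controller multiplies each number of a shift by 0.08 m and each number of a turn by 90 degrees. A row lasts 1/12 s, in which the tool goes at most 41.7 mm and 7.16 degrees, less where a joint would pass 70% of its speed; a pose out of reach is approached as far as the arm can. A call with a number of a shift or a turn outside -1 to 1 is refused whole. A call with a gripper value outside its range is refused whole. OPENING is the finger opening in mm, from 0 to 87, set as the call begins (- or left out, the last holds). The fingers move at their own pace and stop on an object; FORCE is the grip in N (left out, the last holds). Time passes only in rows, so rows that repeat a pose let the fingers close. It gives the time, the measured TCP pose, the force, the opening and the grip force at its end, in the units of the state.
- get_obs(): the state, without advancing time (a new reading comes with each control period).
- camera(name): name is "scene" or "top" or "wrist"; returns the picture (400x640x3 uint8, red, green, blue); there is no depth.
- get_calibration(name): a dict with "vertical_fov" (degrees; the focal length in pixels is half the picture's height over the tangent of half this angle, whatever the lens; pixels are square), "cx", "cy" (the principal point, pixels), "T" (4x4, takes a point from camera to world coordinates). Camera axes: x right, y down, z forward; pixel columns grow to the right and rows downward; lengths in m; the calibration is good to about 2 mm. The wrist camera is an equidistant fisheye: a pixel r from the principal point sees the ray r / f radians off the axis. A picture is of the moment at which its call begins: read the wrist's pose just before it. get_calibration takes no time and is no camera call; for the wrist camera it gives the pose at the moment of the call.
- hand_in(): hands the job in; it is judged then, once.
Trained networks look in the newest picture that a camera, given by its name, has taken for a name from the list of things; names that differ only in an ending like _2 or _b are one class to them, and where a whole thing is asked for, a point or a joint stands for the part that bears it (a point fixed in the world has none). Each returns a list of dicts, best first, with "conf" (0 to 1); they miss things now and then, are a little off and sometimes report something else, mostly with a low value. They report only what shows in the picture. A call takes as long as a camera call. They do not tell look-alikes from the thing itself.
- cut_out(camera, thing): "region" (400x640 bool, what is visible of it) and "bbox" ([left, top, right, bottom] in pixels, round what is visible of it).
The state is a dict: "time": time; "q": joint angles; "joint_velocities": joint speeds; "joint_torque": joint torques, N m; "position": TCP position; "tool_rot": TCP orientation; "ft_force": force on the tool from outside, world axes, zero at the start; "moment": the same for the moment, N m; "grip_width": finger opening in m; "grip_force": force on a finger pad.
Only numpy, scipy, OpenCV 4.12 (cv2) and the standard library are available. Lean on these libraries where they do the work, as an engineer would, in place of code of your own. Each camera call takes 0.05 s, during which the arm holds its last target. There are 200 camera calls.

## Working session

There is one attempt and no reset: what is moved stays moved. The work goes in short steps, Python scripts to look and compute and a shell command to move; the robot and the scene stay as the last step left them, time stands still between calls to the robot, and variables do not carry over. Pictures are saved under pics/ and viewed, at most 14 in all, crops included, and the job is handed in when it is done.

```bash
ls; mkdir -p pics; cat > h.py <<'E'
import numpy as np, cv2, json
from rig import *
from scipy.spatial.transform import Rotation as R
def shot(n,f):
    im=camera(n); cv2.imwrite('pics/'+f+'.png',im[:,:,::-1]); return im
def ray(n,uv,C=None):
    C=C or get_calibration(n); f=200/np.tan(np.radians(C['vertical_fov'])/2)
    d=np.array([uv[0]-C['cx'],uv[1]-C['cy']],float); T=np.array(C['T'])
    if n=='wrist':
        r=np.hypot(*d); a=r/f; v=np.array([*(d/max(r,1e-9)*np.sin(a)),np.cos(a)])
    else: v=np.array([d[0]/f,d[1]/f,1])
    return T[:3,3],T[:3,:3]@v
def at(n,uv,z,C=None):
    o,v=ray(n,uv,C); return o+v*(z-o[2])/v[2]
def proj(n,p,C=None):
    C=C or get_calibration(n); f=200/np.tan(np.radians(C['vertical_fov'])/2); T=np.array(C['T'])
    v=T[:3,:3].T@(np.array(p)-T[:3,3])
    if n=='wrist':
        r=np.hypot(v[0],v[1]); a=np.arctan2(r,v[2]); return np.array([C['cx'],C['cy']])+f*a*v[:2]/max(r,1e-9)
    return np.array([C['cx'],C['cy']])+f*v[:2]/v[2]
def top_find(t,z,n='top',mn=0.3):
    for d in cut_out(n,t)[:3]:
        if d['conf']<mn: continue
        ys,xs=np.nonzero(d['region'])
        if len(xs)<5: continue
        P=np.array([at(n,(x,y),z)[:2] for x,y in zip(xs,ys)][::max(1,len(xs)//400)])
        # true min-area rect in world
        (c,s,a)=cv2.minAreaRect((P*1000).astype(np.float32))
        print(t,'%.2f'%d['conf'],'bbox',np.round(d['bbox']),'mean',np.round(P.mean(0),3),'rect',np.round(np.array(c)/1000,3),np.round(s),round(a))
def goto(p,yaw=None,tcp=None):
    """shift/turn numbers from current pose to TCP p with tool down, tool-y direction at world angle yaw"""
    o=get_obs(); r=R.from_quat(o['tool_rot']); d=r.inv().apply(np.array(p)-o['position'])/0.08
    out=[np.round(d,3)]
    if yaw is not None:
        y=r.apply([0,1,0]); cur=np.arctan2(y[1],y[0]); best=None
        k=(yaw-cur+np.pi/2)%np.pi-np.pi/2
        zt=[0,0,-1]; yt=np.array([np.cos(cur+k),np.sin(cur+k),0]); M=np.column_stack([np.cross(yt,zt),yt,zt])
        rv=(r.inv()*R.from_matrix(M)).as_rotvec()/(np.pi/2); out.append(np.round(rv,3))
    print('goto',p,yaw,'shift',*out,'q6 %.2f'%o['q'][5])
E
python3 - <<'E'
from h import *
print({k:np.round(v,3) for k,v in get_obs().items()})
for n in('top','scene'):
    shot(n,n+'0'); C=get_calibration(n); print(n,C['vertical_fov'],np.round(C['T'],3).tolist())
for t,z in [('jig',.03),('wheel',.078),('pin',.046),('keeper',.069),('tray',.05),('scrap0',.012),('scrap1',.022),('scrap2',.014),('scrap3',.016),('scrap4',.06),('scrap5',.02)]: top_find(t,z)
E
```

```text
pics
{'time': np.float64(0.0), 'q': array([-1.363,  0.528,  1.434, -0.   ,  1.181, -0.179]), 'joint_velocities': array([ 0.001,  0.001, -0.001, -0.   , -0.   , -0.001]), 'joint_torque': array([ 2.0000e-03, -4.4003e+01, -1.7659e+01,  6.3000e-02,  5.8000e-02,
       -0.0000e+00]), 'position': array([ 0.236, -0.578,  0.244]), 'tool_rot': array([ 0.981,  0.192, -0.   , -0.001]), 'ft_force': array([0.26 , 0.943, 0.111]), 'moment': array([ 0.02 , -0.008, -0.077]), 'grip_force': np.float64(0.0), 'grip_width': np.float64(0.087)}
top 54.82212677397803 [[0.008, -0.978, 0.208, 0.326], [-1.0, -0.009, -0.001, -0.004], [0.002, -0.208, -0.978, 1.21], [0.0, 0.0, 0.0, 1.0]]
scene 51.517125538685065 [[0.63, 0.513, -0.583, 1.111], [0.776, -0.413, 0.476, -0.448], [0.004, -0.753, -0.658, 0.686], [0.0, 0.0, 0.0, 1.0]]
jig 0.55 bbox [229. 165. 338. 215.] mean [0.6   0.105] rect [0.603 0.085] [164. 329.] 1
jig 0.50 bbox [296. 222. 312. 242.] mean [0.465 0.014] rect [0.465 0.015] [47. 31.] 37
wheel 0.62 bbox [238. 181. 252. 199.] mean [0.583 0.192] rect [0.583 0.192] [66. 36.] 3Traceback (most recent call last):
  File "<stdin>", line 5, in <module>
  File "h.py", line 26, in top_find
    P=np.array([at(n,(x,y),z)[:2] for x,y in zip(xs,ys)][::max(1,len(xs)//400)])
                ~~^^^^^^^^^^^
  File "h.py", line 14, in at
    o,v=ray(n,uv,C); return o+v*(z-o[2])/v[2]
        ~~~^^^^^^^^
  File "h.py", line 7, in ray
    C=C or get_calibration(n); f=200/np.tan(np.radians(C['vertical_fov'])/2)
           ~~~~~~~~~~~~~~~^^^
ValueError: time passes only in moves, steps and waits
```

View pics/top0.png

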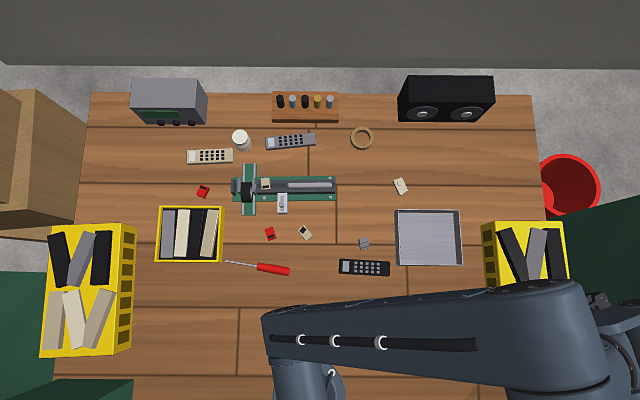

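View pics/scene0.png

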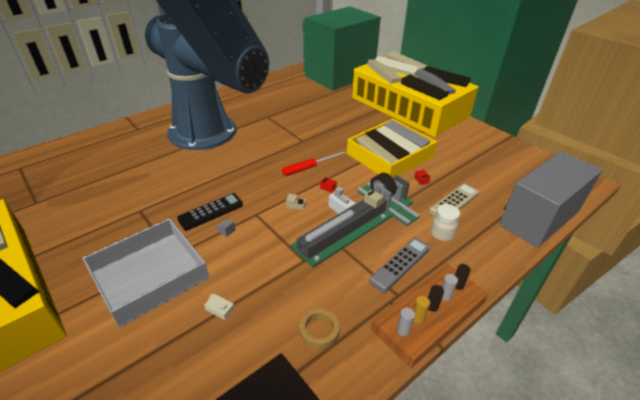

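Top view: the jig runs from (232,190) to (337,190), with the wheel at (246,190), a beige scrap in the groove at (266,184) and the keeper knob at (282,203). There are scraps at (305,232), (364,243) and (401,186), red decoys at (203,191) and (270,233), and the tray at (430,238). Jig x points along world +y.

```bash
python3 - <<'E'
s=open('h.py').read()
s=s.replace("def top_find","CC={}\ndef cal(n):\n    if n not in CC: CC[n]=get_calibration(n)\n    return CC[n]\ndef top_find").replace("at(n,(x,y),z)[:2]","at(n,(x,y),z,cal(n))[:2]")
open('h.py','w').write(s)
E
python3 - <<'E'
from h import *
camera('top')
for t,z in [('pin',.05),('keeper',.06),('tray',.05),('scrap0',.012),('scrap1',.011),('scrap2',.014),('scrap3',.012),('scrap4',.055),('scrap5',.01)]: top_find(t,z)
im=cv2.imread('pics/top0.png')[155:255,190:430]; cv2.imwrite('pics/c1.png',cv2.resize(im,(800,333),interpolation=2))
E
```

```text
pin 0.64 bbox [284. 184. 333. 191.] mean [0.613 0.005] rect [0.614 0.005] [ 22. 133.] 1
pin 0.51 bbox [340. 259. 390. 277.] mean [ 0.363 -0.161] rect [ 0.363 -0.162] [149.  44.] 87
pin 0.51 bbox [183. 148. 234. 164.] mean [0.703 0.316] rect [0.703 0.317] [ 50. 148.] 3
keeper 0.47 bbox [279. 198. 284. 210.] mean [0.551 0.087] rect [0.552 0.087] [37. 12.] 1
tray 0.84 bbox [392. 206. 465. 265.] mean [ 0.455 -0.356] rect [ 0.456 -0.356] [199. 169.] 90
scrap0 0.72 bbox [394. 181. 409. 194.] mean [ 0.62  -0.287] rect [ 0.62  -0.287] [53. 35.] 22
scrap0 0.62 bbox [195. 186. 207. 196.] mean [0.597 0.344] rect [0.597 0.344] [32. 37.] 67
scrap0 0.54 bbox [297. 223. 309. 241.] mean [0.468 0.015] rect [0.469 0.015] [42. 24.] 34
scrap1 0.72 bbox [394. 181. 409. 194.] mean [ 0.621 -0.287] rect [ 0.62  -0.287] [53. 35.] 22
scrap1 0.62 bbox [195. 186. 207. 196.] mean [0.597 0.345] rect [0.598 0.345] [32. 37.] 67
scrap1 0.54 bbox [297. 223. 309. 241.] mean [0.469 0.015] rect [0.469 0.015] [42. 24.] 34
scrap2 0.72 bbox [394. 181. 409. 194.] mean [ 0.62  -0.286] rect [ 0.62  -0.287] [53. 35.] 22
scrap2
[... 295 characters left out ...]
 207. 196.] mean [0.597 0.344] rect [0.597 0.344] [32. 37.] 67
scrap3 0.54 bbox [297. 223. 309. 241.] mean [0.468 0.015] rect [0.469 0.015] [42. 24.] 34
scrap4 0.72 bbox [394. 181. 409. 194.] mean [ 0.61  -0.277] rect [ 0.61  -0.277] [51. 33.] 22
scrap4 0.62 bbox [195. 186. 207. 196.] mean [0.587 0.332] rect [0.588 0.332] [31. 35.] 67
scrap4 0.54 bbox [297. 223. 309. 241.] mean [0.463 0.014] rect [0.464 0.015] [40. 23.] 34
scrap5 0.72 bbox [394. 181. 409. 194.] mean [ 0.621 -0.287] rect [ 0.621 -0.288] [53. 35.] 22
scrap5 0.62 bbox [195. 186. 207. 196.] mean [0.598 0.345] rect [0.598 0.345] [32. 37.] 67
scrap5 0.54 bbox [297. 223. 309. 241.] mean [0.469 0.015] rect [0.469 0.015] [42. 24.] 34
```

View pics/c1.png

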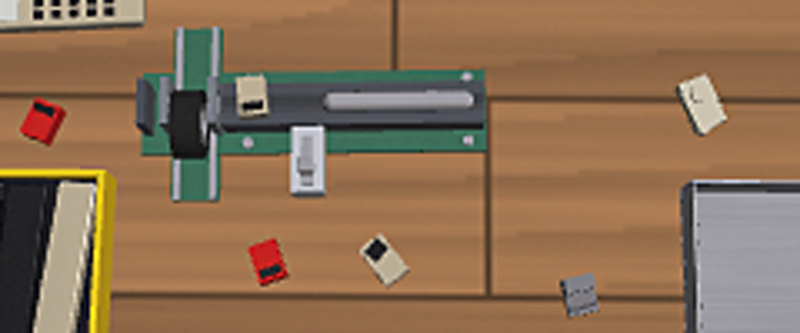

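```bash
python3 -m inch '[0.9,-0.5,-0.1,0,0,-0.754, 0.9,-0.5,-0.1,0,0,-0.754, 0.9,-0.5,-0.1,0,0,-0.754, 0.9,-0.5,-0.1,0,0,-0.754, 0.9,-0.5,-0.1,0,0,-0.754, 0.9,-0.5,-0.1,0,0,-0.754, 0.9,-0.5,-0.1,0,0,-0.754, 0.9,-0.5,-0.1,0,0,-0.754, 0.9,-0.5,-0.1,0,0,-0.754, 0.9,-0.5,-0.1,0,0,-0.754]' 87
python3 -m inch '[0.82,0.66,-0.16,0,0,0, 0.82,0.66,-0.16,0,0,0, 0.82,0.66,-0.16,0,0,0]'
python3 -m inch '[0.82,0.66,-0.16,0,0,0, 0.82,0.66,-0.16,0,0,0, 0.82,0.66,-0.16,0,0,0]'
python3 -m inch '[0.82,0.66,-0.16,0,0,0, 0.82,0.66,-0.16,0,0,0, 0.82,0.66,-0.16,0,0,0]'
python3 -m inch '[0.82,0.66,-0.16,0,0,0, 0.82,0.66,-0.16,0,0,0, 0.82,0.66,-0.16,0,0,0, 0.82,0.66,-0.16,0,0,0]'
python3 - <<'E'
from h import *
C=get_calibration('wrist'); shot('wrist','w1'); print(C['vertical_fov'],C['cx'],C['cy'],np.round(C['T'],3).tolist()); json.dump({k:np.array(v).tolist() for k,v in C.items()},open('w1.json','w'))
CC['wrist']=C
for t in ('scrap3','scrap5','scrap0'):top_find(t,.012,'wrist')
E
```

```text
time: 1.53
position: [0.2874, -0.5146, 0.2526]
tool_rot: [0.705, 0.709, -0.0, 0.0]
ft_force: [0.0, -0.0, 0.1]
grip_width: 0.0869
grip_force: 0.0
time: 1.78
position: [0.3432, -0.4438, 0.2661]
tool_rot: [0.706, 0.709, 0.002, -0.001]
ft_force: [-1.0, -0.5, 0.8]
grip_width: 0.0872
grip_force: 0.0
time: 2.03
position: [0.3961, -0.3784, 0.2793]
tool_rot: [0.705, 0.709, 0.002, 0.0]
ft_force: [-0.3, 0.1, -0.5]
grip_width: 0.0871
grip_force: 0.0
time: 2.28
position: [0.449, -0.3133, 0.2922]
tool_rot: [0.705, 0.709, 0.002, 0.001]
ft_force: [-0.2, 0.2, 0.5]
grip_width: 0.0872
grip_force: 0.0
time: 2.62
position: [0.4995, -0.251, 0.3042]
tool_rot: [0.705, 0.709, -0.0, 0.001]
ft_force: [-0.2, -0.5, -0.2]
grip_width: 0.0872
grip_force: 0.0
65.70646984690485 321.30938363352925 196.98021373610555 [[1.0, 0.005, 0.002, 0.499], [0.006, -0.963, -0.27, -0.177], [0.0, 0.27, -0.963, 0.444], [0.0, 0.0, 0.0, 1.0]]
scrap3 0.91 bbox [264.  94. 292. 116.] mean [ 0.438 -0.167] rect [ 0.438 -0.167] [38. 31.] 18
scrap3 0.81 bbox [383. 174. 420. 203.] mean [ 0.621 -0.286] rect [ 0.621 -0.287] [54. 36.] 25
scrap5 0.91 bbox [264.  94. 292. 116.] mean [ 0.438 -0.167] rect [ 0.438 -0.167] [38. 31.] 18
scrap5 0.81 bbox [383. 174. 420. 203.] mean [ 0.621 -0.286] rect [ 0.621 -0.287] [54. 36.] 25
scrap0 0.91 bbox [264.  94. 292. 116.] mean [ 0.438 -0.167] rect [ 0.438 -0.167] [38. 31.] 18
scrap0 0.81 bbox [383. 174. 420. 203.] mean [ 0.621 -0.286] rect [ 0.621 -0.287] [54. 36.] 25
```

View pics/w1.png

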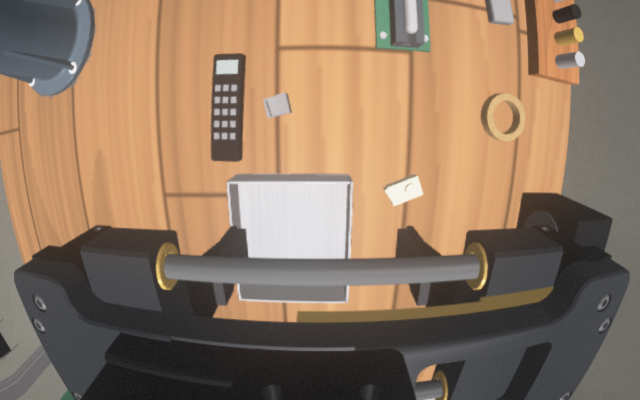

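```bash
python3 -m inch '[-0.22,0.76,0.9,0,0,0, -0.22,0.76,0.9,0,0,0, -0.22,0.76,0.9,0,0,0]' 70 30
python3 -m inch '[-0.22,0.76,0.9,0,0,0.722, -0.22,0.76,0.9,0,0,0.722, -0.22,0.76,0.9,0,0,0.722, -0.22,0.76,0.9,0,0,0.722, -0.22,0.76,0.9,0,0,0.722, -0.22,0.76,0.9,0,0,0.722, -0.22,0.76,0.9,0,0,0.722, -0.22,0.76,0.9,0,0,0.722, -0.22,0.76,0.9,0,0,0.722, -0.22,0.76,0.9,0,0,0.722, -0.22,0.76,0.9,0,0,0.722]'
python3 - <<'E'
from h import *
goto([.621,-.286,.026],np.radians(-65))
C=CC['wrist']=get_calibration('wrist'); shot('wrist','w2'); top_find('scrap3',.012,'wrist')
E
```

```text
time: 3.07
position: [0.5594, -0.2714, 0.2272]
tool_rot: [0.708, 0.706, -0.0, -0.002]
ft_force: [0.4, 0.1, -0.2]
grip_width: 0.0745
grip_force: 0.0
time: 3.98
position: [0.6192, -0.2884, 0.1599]
tool_rot: [0.976, 0.217, -0.0, -0.0]
ft_force: [-0.5, -0.1, -0.6]
grip_width: 0.07
grip_force: 0.0
goto [0.621, -0.286, 0.026] -1.1344640137963142 shift [ 0.033 -0.017  1.673] [-0.     0.     0.001] q6 0.53
scrap3 0.92 bbox [ 0. 47. 21. 79.] mean [0.603 0.196] rect [0.602 0.2  ] [42. 63.] 8
scrap3 0.75 bbox [ 51. 177.  77. 218.] mean [0.469 0.014] rect [0.468 0.017] [46. 54.] 36
scrap3 0.74 bbox [305. 161. 340. 216.] mean [ 0.622 -0.286] rect [ 0.621 -0.288] [55. 30.] 22
```

```bash
python3 -m inch '[0.03,-0.02,0.9,0,0,0.02, 0.03,-0.02,0.9,0,0,0.02, 0.03,-0.02,0.9,0,0,0.02]' 
python3 -m inch '[0,0,0.4,0,0,0, 0,0,0.78,0,0,0, 0,0,0.78,0,0,0, 0,0,0.78,0,0,0]'
python3 -m inch '[0,0,0,0,0,0, 0,0,0,0,0,0, 0,0,0,0,0,0, 0,0,0,0,0,0, 0,0,0,0,0,0, 0,0,0,0,0,0, 0,0,0,0,0,0, 0,0,0,0,0,0]' 15 30
python3 -m inch '[0,0,-0.5,0,0,0, 0,0,-1,0,0,0, 0,0,-1,0,0,0, 0,0,-1,0,0,0]'
python3 - <<'E'
from h import *
goto([.50,-.32,.07])
E
```

```text
time: 4.33
position: [0.6173, -0.2822, 0.0814]
tool_rot: [0.979, 0.202, -0.005, -0.005]
ft_force: [-1.4, 0.6, -0.5]
grip_width: 0.0705
grip_force: 0.0
time: 4.67
position: [0.6219, -0.2852, 0.0259]
tool_rot: [0.979, 0.202, -0.0, -0.0]
ft_force: [0.3, -0.5, -0.4]
grip_width: 0.0699
grip_force: 0.0
time: 5.33
position: [0.6217, -0.2849, 0.0255]
tool_rot: [0.979, 0.201, 0.0, 0.0]
ft_force: [0.4, -0.2, 0.4]
grip_width: 0.0295
grip_force: 30.0
time: 5.67
position: [0.6235, -0.286, 0.1085]
tool_rot: [0.979, 0.201, 0.002, 0.002]
ft_force: [-1.0, -0.4, -0.9]
grip_width: 0.0296
grip_force: 30.0
goto [0.5, -0.32, 0.07] None shift [-1.588 -0.221  0.474] q6 0.57
```

```bash
python3 -m inch '[-0.8,-0.11,0,0,0,0, -0.8,-0.11,0,0,0,0, -0.8,-0.11,0,0,0,0]' 
python3 -m inch '[-0.79,-0.11,0,0,0,0, -0.79,-0.11,0,0,0,0, -0.79,-0.11,0.45,0,0,0, -0.79,-0.11,0.47,0,0,0]'
python3 -m inch '[0,0,0.1,0,0,0, 0,0,0.1,0,0,0, 0,0,0.1,0,0,0]' 60
python3 -m inch '[0,0,-1,0,0,0, 0,0,-1,0,0,0, 0,0,-1,0,0,0]'
python3 -m inch '[0,0,-0.6,0,0,-0.722, 0,0,-0.6,0,0,-0.722, 0,0,-0.6,0,0,-0.722, 0,0,-0.6,0,0,-0.722, 0,0,-0.6,0,0,-0.722, 0,0,-0.6,0,0,-0.722, 0,0,-0.6,0,0,-0.722, 0,0,-0.6,0,0,-0.722, 0,0,-0.6,0,0,-0.722, 0,0,-0.6,0,0,-0.722]'
python3 - <<'E'
from h import *
C=CC['wrist']=get_calibration('wrist'); im=shot('wrist','w3'); top_find('scrap5',.012,'wrist')
p=proj('wrist',[.438,-.167,.012],C).astype(int); print(p)
a=im[max(0,p[1]-50):p[1]+50,max(0,p[0]-60):p[0]+60]; b=im[150:350,200:440]
cv2.imwrite('pics/c3.png',np.hstack([cv2.resize(x,(400,333),interpolation=2) for x in(a,b)])[:,:,::-1])
goto([.438,-.167,.1],0)
E
```

```text
time: 5.92
position: [0.5535, -0.301, 0.1033]
tool_rot: [0.98, 0.2, -0.004, -0.003]
ft_force: [-0.5, -0.2, -1.1]
grip_width: 0.0297
grip_force: 30.0
time: 6.25
position: [0.494, -0.3166, 0.0626]
tool_rot: [0.98, 0.2, -0.003, -0.005]
ft_force: [0.0, 0.1, -1.3]
grip_width: 0.0299
grip_force: 30.0
time: 6.5
position: [0.4987, -0.3187, 0.0599]
tool_rot: [0.979, 0.202, 0.0, 0.0]
ft_force: [0.9, -0.0, 0.8]
grip_width: 0.0429
grip_force: 0.0
time: 6.75
position: [0.5025, -0.3219, 0.1473]
tool_rot: [0.979, 0.202, 0.005, 0.006]
ft_force: [1.0, -1.0, 1.1]
grip_width: 0.0575
grip_force: 0.0
time: 7.58
position: [0.4988, -0.3188, 0.1892]
tool_rot: [0.717, 0.697, 0.0, 0.002]
ft_force: [-0.3, 0.4, 0.0]
grip_width: 0.0602
grip_force: 0.0
scrap5 0.81 bbox [289. 160. 345. 206.] mean [ 0.497 -0.319] rect [ 0.496 -0.32 ] [54. 34.] 24
[257  41]
goto [0.438, -0.167, 0.1] 0 shift [ 1.873 -0.821  1.107] [ 0.001  0.001 -0.021] q6 -0.72
```

View pics/c3.png

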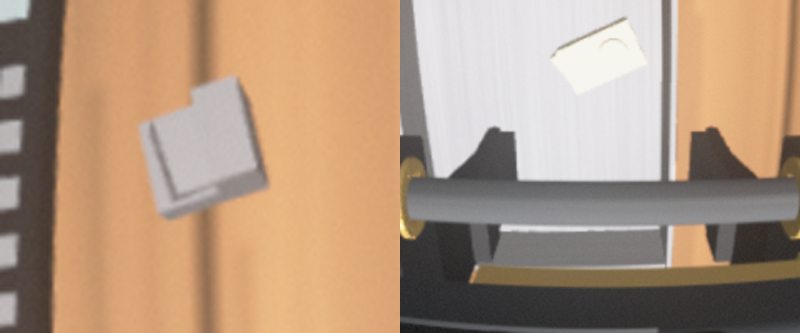

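```bash
python3 -m inch '[0.94,-0.41,0.4,0,0,0, 0.94,-0.41,0.4,0,0,0, 0.94,-0.41,0.4,0,0,0]' 66
python3 -m inch '[0.94,-0.41,0.4,0,0,0.80, 0.94,-0.41,0.4,0,0,0.80, 0.94,-0.41,0.4,0,0,0.80, 0.94,-0.41,0.4,0,0,0.80, 0.94,-0.41,0.4,0,0,0.80, 0.94,-0.41,0.4,0,0,0.80, 0.94,-0.41,0.4,0,0,0.80, 0.94,-0.41,0.4,0,0,0.80, 0.94,-0.41,0.4,0,0,0.80, 0.94,-0.41,0.4,0,0,0.80, 0.94,-0.41,0.4,0,0,0.80, 0.94,-0.41,0.4,0,0,0.80]'
python3 - <<'E'
from h import *
C=CC['wrist']=get_calibration('wrist'); im=shot('wrist','w4'); top_find('scrap2',.014,'wrist')
goto([.438,-.167,.026],np.radians(-74))
E
```

```text
time: 7.93
position: [0.461, -0.2342, 0.1532]
tool_rot: [0.718, 0.696, -0.0, -0.008]
ft_force: [-1.8, 1.3, -1.1]
grip_width: 0.0654
grip_force: 0.0
time: 8.93
position: [0.4373, -0.1666, 0.1241]
tool_rot: [0.99, 0.142, 0.0, 0.0]
ft_force: [0.8, -0.4, 0.7]
grip_width: 0.066
grip_force: 0.0
scrap2 0.97 bbox [305. 180. 339. 222.] mean [ 0.439 -0.167] rect [ 0.439 -0.167] [37. 29.] 13
scrap2 0.94 bbox [120.  86. 164. 143.] mean [0.469 0.013] rect [0.468 0.015] [46. 40.] 37
scrap2 0.72 bbox [474. 156. 513. 216.] mean [ 0.497 -0.317] rect [ 0.496 -0.319] [57. 40.] 22
goto [0.438, -0.167, 0.026] -1.2915436464758039 shift [0.009 0.008 1.225] [ 0.    -0.     0.004] q6 0.68
```

```bash
python3 -m inch '[0,0,0.6,0,0,0, 0,0,0.6,0,0,0, 0,0,0.6,0,0,0]' 
python3 -m inch '[0,0,0.4,0,0,0, 0,0,0.62,0,0,0, 0,0,0.62,0,0,0, 0,0,0.62,0,0,0]'
python3 -m inch '[0,0,0,0,0,0, 0,0,0,0,0,0, 0,0,0,0,0,0, 0,0,0,0,0,0, 0,0,0,0,0,0, 0,0,0,0,0,0, 0,0,0,0,0,0, 0,0,0,0,0,0]' 12 30
python3 -m inch '[0,0,-0.5,0,0,0, 0,0,-1,0,0,0, 0,0,-1,0,0,0, 0,0,-1,0,0,0]'
python3 -m inch '[-0.37,0.89,0,0,0,0, -0.37,0.89,0,0,0,0, -0.37,0.89,0,0,0,0]' 
python3 -m inch '[-0.37,0.89,0,0,0,0, -0.37,0.89,0,0,0,0, -0.37,0.89,0,0,0,0, -0.37,0.89,0,0,0,0]' 
python3 -m inch '[0,0,0.3,0,0,0, 0,0,0.55,0,0,0, 0,0,0.55,0,0,0, 0,0,0.55,0,0,0]'
python3 -m inch '[0,0,0,0,0,0, 0,0,0,0,0,0, 0,0,0,0,0,0]' 60
python3 -m inch '[0,0,-1,0,0,0, 0,0,-1,0,0,0, 0,0,-1,0,0,0]'
python3 - <<'E'
from h import *
C=CC['wrist']=get_calibration('wrist'); im=shot('wrist','w5'); top_find('scrap2',.014,'wrist')
goto([.469,.015,.12],np.radians(0))
E
```

```text
time: 9.28
position: [0.4349, -0.1652, 0.0736]
tool_rot: [0.99, 0.141, -0.003, -0.003]
ft_force: [-0.6, 0.0, 0.2]
grip_width: 0.0657
grip_force: 0.0
time: 9.62
position: [0.4369, -0.1664, 0.0269]
tool_rot: [0.99, 0.141, -0.0, -0.0]
ft_force: [-0.4, 0.1, 0.3]
grip_width: 0.0661
grip_force: 0.0
time: 10.28
position: [0.437, -0.1665, 0.0264]
tool_rot: [0.99, 0.141, 0.0, 0.0]
ft_force: [-0.6, -0.2, 3.0]
grip_width: 0.0282
grip_force: 29.7
time: 10.62
position: [0.438, -0.1672, 0.1077]
tool_rot: [0.99, 0.141, 0.002, 0.002]
ft_force: [0.1, -0.1, -0.5]
grip_width: 0.028
grip_force: 29.7
time: 10.87
position: [0.4298, -0.2495, 0.1056]
tool_rot: [0.99, 0.139, 0.002, 0.003]
ft_force: [0.6, 0.3, -0.6]
grip_width: 0.0277
grip_force: 29.7
time: 11.2
position: [0.4192, -0.3211, 0.1049]
tool_rot: [0.99, 0.139, -0.0, -0.001]
ft_force: [-0.7, 0.4, -0.5]
grip_width: 0.0287
grip_force: 3.0
time: 11.53
position: [0.4187, -0.3172, 0.0608]
tool_rot: [0.99, 0.142, -0.001, -0.002]
ft_force: [0.6, 0.1, 0.3]
grip_width: 0.0277
grip_force: 29.7
time: 11.78
position: [0.4204, -0.3199, 0.0632]
tool_rot: [0.99, 0.141, 0.001, 0.001]
ft_force: [0.2, 0.2, -0.1]
grip_width: 0.0404
grip_force: 0.0
time: 12.03
position: [0.4229, -0.3229, 0.1482]
tool_rot: [0.99, 0.141, 0.004, 0.005]
ft_force: [0.1, -1.7, 0.6]
grip_width: 0.0571
grip_force: 0.0
scrap2 0.92 bbox [297. 178. 331. 216.] mean [ 0.421 -0.318] rect [ 0.42  -0.318] [38. 31.] 17
scrap2 0.91 bbox [ 40.  58.  68. 102.] mean [0.467 0.01 ] rect [0.466 0.013] [52. 47.] 38
scrap2 0.70 bbox [ 0. 59. 22. 94.] mean [0.467 0.118] rect [0.467 0.119] [44. 55.] 16
goto [0.469, 0.015, 0.12] 0.0 shift [ 1.751 -3.862  0.29 ] [ 0.004  0.001 -0.82 ] q6 0.42
```

```bash
python3 -m inch '[0.35,-0.77,0,0,0,0, 0.35,-0.77,0,0,0,0, 0.35,-0.77,0,0,0,0]' 66
python3 -m inch '[0.35,-0.77,0,0,0,0, 0.35,-0.77,0,0,0,0, 0.35,-0.77,0,0,0,0]'
python3 -m inch '[0.35,-0.77,0,0,0,0, 0.35,-0.77,0,0,0,0, 0.35,-0.77,0,0,0,0]'
python3 -m inch '[0.35,-0.77,0,0,0,0, 0.35,-0.77,0,0,0,0, 0.35,-0.77,0,0,0,0]'
python3 -m inch '[0.35,-0.78,0,0,0,-0.22, 0.35,-0.78,0,0,0,-0.22, 0.35,-0.78,0,0,0,-0.22, 0.35,-0.78,0,0,0,-0.22, 0.35,-0.78,0,0,0,-0.22]'
python3 - <<'E'
from h import *
C=CC['wrist']=get_calibration('wrist'); im=shot('wrist','w6'); top_find('scrap0',.012,'wrist')
goto([.469,.015,.026],np.radians(-54)); cv2.imwrite('pics/c6.png',im[:,:,::-1])
E
```

```text
time: 12.38
position: [0.4271, -0.2467, 0.1411]
tool_rot: [0.99, 0.142, -0.002, -0.004]
ft_force: [-0.6, 0.1, 0.3]
grip_width: 0.0652
grip_force: 0.0
time: 12.63
position: [0.437, -0.1808, 0.1412]
tool_rot: [0.99, 0.143, -0.002, -0.003]
ft_force: [-0.4, 0.6, -0.3]
grip_width: 0.0659
grip_force: 0.0
time: 12.88
position: [0.4473, -0.1152, 0.1414]
tool_rot: [0.99, 0.143, -0.002, -0.002]
ft_force: [-0.8, -0.1, -0.1]
grip_width: 0.0658
grip_force: 0.0
time: 13.13
position: [0.4578, -0.0493, 0.1417]
tool_rot: [0.99, 0.143, -0.001, -0.001]
ft_force: [-0.4, -0.3, 0.2]
grip_width: 0.0658
grip_force: 0.0
time: 13.55
position: [0.4684, 0.0149, 0.1419]
tool_rot: [0.951, 0.308, 0.0, 0.0]
ft_force: [0.5, -0.9, -0.4]
grip_width: 0.0657
grip_force: 0.0
scrap0 0.88 bbox [196. 104. 242. 153.] mean [0.466 0.124] rect [0.466 0.124] [41. 33.] 21
scrap0 0.85 bbox [304. 167. 336. 220.] mean [0.468 0.016] rect [0.468 0.015] [51. 26.] 39
goto [0.469, 0.015, 0.026] -0.9424777960769379 shift [1.10e-02 1.00e-03 1.45e+00] [ 0.     0.    -0.002] q6 0.74
```

View pics/c6.png

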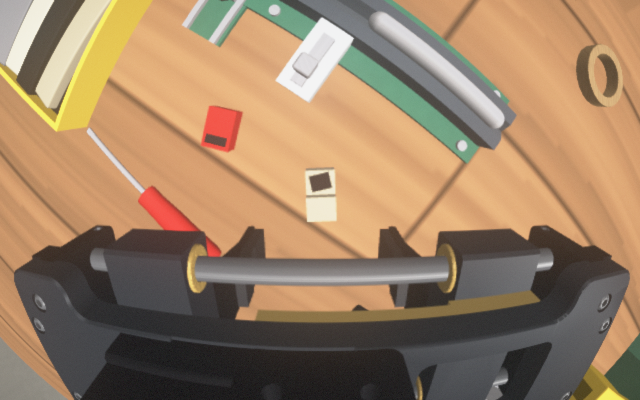

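```bash
python3 -m inch '[0.01,0,0.8,0,0,0, 0.01,0,0.8,0,0,0, 0.01,0,0.8,0,0,0]' 52
python3 -m inch '[0,0,0.4,0,0,0, 0,0,0.65,0,0,0, 0,0,0.65,0,0,0, 0,0,0.65,0,0,0]'
python3 -m inch '[0,0,0,0,0,0, 0,0,0,0,0,0, 0,0,0,0,0,0, 0,0,0,0,0,0, 0,0,0,0,0,0, 0,0,0,0,0,0, 0,0,0,0,0,0]' 12 30
python3 -m inch '[0,0,-0.5,0,0,0, 0,0,-1,0,0,0, 0,0,-1,0,0,0, 0,0,-1,0,0,0]'
python3 -m inch '[-0.56,0.87,0,0,0,0, -0.56,0.87,0,0,0,0, -0.56,0.87,0,0,0,0]' 
python3 -m inch '[-0.56,0.87,0,0,0,0, -0.56,0.87,0,0,0,0, -0.56,0.87,0,0,0,0]' 
python3 -m inch '[-0.56,0.87,0,0,0,0, -0.56,0.87,0,0,0,0, -0.56,0.87,0,0,0,0]' 
python3 -m inch '[-0.56,0.87,0,0,0,0, -0.56,0.87,0,0,0,0, -0.56,0.87,0,0,0,0]' 
python3 -m inch '[-0.56,0.87,0,0,0,0, -0.56,0.87,0,0,0,0, -0.56,0.87,0,0,0,0, -0.56,0.87,0.3,0,0,0, -0.56,0.87,0.5,0,0,0, -0.56,0.87,0.5,0,0,0]' 
python3 -m inch '[0,0,0,0,0,0, 0,0,0,0,0,0, 0,0,0,0,0,0]' 60
python3 -m inch '[0,0,-1,0,0,0, 0,0,-1,0,0,0, 0,0,-1,0,0,0]'
python3 - <<'E'
from h import *
C=CC['wrist']=get_calibration('wrist'); im=shot('wrist','w7'); top_find('scrap0',.012,'wrist')
camera('top'); top_find('jig',.02); top_find('scrap0',.012)
goto([.50,.05,.30],np.radians(0))
E
```

```text
time: 13.9
position: [0.4664, 0.0156, 0.075]
tool_rot: [0.951, 0.308, -0.003, -0.002]
ft_force: [-1.5, -0.1, -0.4]
grip_width: 0.0556
grip_force: 0.0
time: 14.23
position: [0.4685, 0.0158, 0.0263]
tool_rot: [0.951, 0.308, -0.001, -0.0]
ft_force: [-0.2, -0.6, 0.4]
grip_width: 0.052
grip_force: 0.0
time: 14.82
position: [0.469, 0.0163, 0.0269]
tool_rot: [0.951, 0.309, 0.001, 0.0]
ft_force: [0.3, -0.7, 7.5]
grip_width: 0.026
grip_force: 30.0
time: 15.15
position: [0.47, 0.0162, 0.1079]
tool_rot: [0.951, 0.309, 0.002, 0.001]
ft_force: [0.8, -0.3, -1.3]
grip_width: 0.0259
grip_force: 30.0
time: 15.4
position: [0.4756, -0.0722, 0.1056]
tool_rot: [0.952, 0.307, 0.001, 0.002]
ft_force: [0.7, -0.4, -0.6]
grip_width: 0.0259
grip_force: 30.0
time: 15.65
position: [0.4805, -0.156, 0.1055]
tool_rot: [0.952, 0.307, 0.002, 0.003]
ft_force: [0.9, -1.0, 0.6]
grip_width: 0.0261
grip_force: 30.0
time: 15.9
position: [0.4852, -0.2393, 0.1056]
tool_rot: [0.952, 0.307, 0.002, 0.004]
ft_force: [0.3, -1.2, -0.1]
grip_width: 0.0256
grip_force: 30.0
time: 16.15
position: [0.4894, -0.3225, 0.1057]
tool_rot: [0
[... 561 characters left out ...]
9. 224. 225.] mean [ 0.421 -0.318] rect [ 0.419 -0.317] [40. 37.] 22
scrap0 0.80 bbox [227. 114. 270. 166.] mean [ 0.497 -0.318] rect [ 0.496 -0.319] [53. 33.] 23
scrap0 0.57 bbox [298. 169. 329. 222.] mean [ 0.489 -0.396] rect [ 0.489 -0.397] [52. 27.] 39
jig 0.96 bbox [230. 163. 338. 216.] mean [0.603 0.106] rect [0.595 0.087] [335. 168.] 85
scrap0 0.61 bbox [260. 181. 273. 191.] mean [0.622 0.144] rect [0.623 0.144] [40. 32.] 2
scrap0 0.51 bbox [195. 184. 208. 199.] mean [0.597 0.343] rect [0.597 0.342] [34. 38.] 67
scrap0 0.46 bbox [261. 226. 276. 240.] mean [0.466 0.123] rect [0.465 0.123] [40. 27.] 20
goto [0.5, 0.05, 0.3] 0.0 shift [ 3.365 -4.45  -1.923] [-0.001 -0.    -0.6  ] q6 0.09
```

```bash
python3 -m inch '[0,0,-0.6,0,0,-0.6, 0,0,-0.6,0,0,-0.6, 0,0,-0.6,0,0,-0.6, 0,0,-0.6,0,0,-0.6, 0,0,-0.6,0,0,-0.6, 0,0,-0.6,0,0,-0.6, 0,0,-0.6,0,0,-0.6, 0,0,-0.6,0,0,-0.6, 0,0,-0.6,0,0,-0.6]' 60
for i in 1 2 3 4 5; do python3 -m inch '[0.89,0.23,-0.1,0,0,0, 0.89,0.23,-0.1,0,0,0]' >/dev/null; done
python3 -m inch '[0.89,0.23,-0.1,0,0,0, 0.89,0.23,-0.1,0,0,0, 0.89,0.23,-0.1,0,0,0, 0.89,0.23,-0.1,0,0,0, 0.89,0.23,-0.1,0,0,0]'
python3 - <<'E'
from h import *
C=CC['wrist']=get_calibration('wrist'); im=shot('wrist','w8')
json.dump({k:np.array(v).tolist() for k,v in C.items()},open('w8.json','w'))
for t,z in [('jig',.02),('wheel',.07),('pin',.046),('keeper',.06),('scrap4',.0635)]: top_find(t,z,'wrist')
E
```

```text
time: 18.15
position: [0.4914, -0.3961, 0.1925]
tool_rot: [0.707, 0.708, 0.0, -0.002]
ft_force: [0.2, -0.8, -0.5]
grip_width: 0.0599
grip_force: 0.0
time: 19.4
position: [0.6017, 0.0302, 0.2413]
tool_rot: [0.707, 0.707, -0.001, -0.001]
ft_force: [0.3, 0.1, 0.0]
grip_width: 0.0599
grip_force: 0.0
jig 0.55 bbox [256.   0. 400. 260.] mean [0.606 0.111] rect [0.605 0.081] [322. 162.] 88
wheel 0.61 bbox [283.  10. 340.  49.] mean [0.591 0.193] rect [0.591 0.192] [60. 43.] 9
pin 0.57 bbox [327. 141. 342. 258.] mean [0.614 0.007] rect [0.614 0.003] [ 19. 139.] 1
pin 0.53 bbox [400.   0. 435.   5.] mean [0.712 0.238] rect [0.71  0.237] [41.  4.] 8
pin 0.32 bbox [317.  63. 354.  95.] mean [0.615 0.139] rect [0.615 0.139] [38. 29.] 7
keeper 0.89 bbox [259. 122. 302. 136.] mean [0.557 0.088] rect [0.558 0.087] [15. 42.] 89
scrap4 0.94 bbox [317.  65. 354.  94.] mean [0.614 0.138] rect [0.614 0.138] [36. 27.] 6
scrap4 0.90 bbox [190.  83. 232. 114.] mean [0.485 0.121] rect [0.485 0.121] [38. 25.] 19
```

View pics/w8.png

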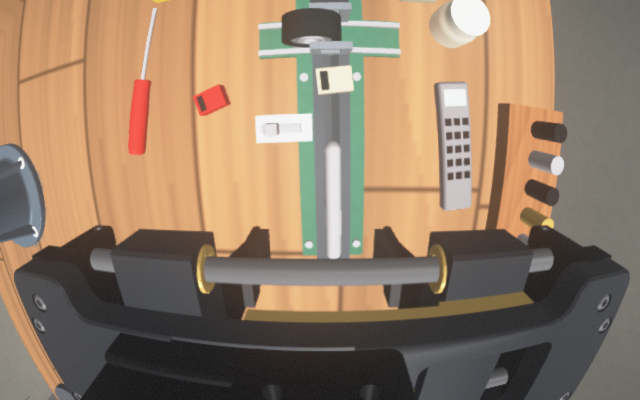

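```bash
python3 -m inch '[0.68,0.08,0.6,0,0,-0.04, 0.68,0.08,0.6,0,0,-0.04, 0.68,0.08,0.6,0,0,-0.04]' 62
python3 -m inch '[0.68,0.08,0.6,0,0,0, 0.68,0.08,0.6,0,0,0, 0.68,0.08,0.6,0,0,0, 0.68,0.08,0.6,0,0,0, 0.68,0.08,0.6,0,0,0]'
python3 - <<'E'
from h import *
goto([.614,.138,.0675],np.radians(4))
C=CC['wrist']=get_calibration('wrist'); im=shot('wrist','w9'); top_find('scrap4',.0635,'wrist')
C=json.load(open('w8.json'))
for a in cut_out('wrist','wheel')[:1]: print('wheelbbox',a['bbox'])
E
```

```text
time: 19.95
position: [0.6059, 0.0876, 0.1901]
tool_rot: [0.684, 0.729, -0.002, -0.004]
ft_force: [-0.9, -0.1, -0.7]
grip_width: 0.0619
grip_force: 0.0
time: 20.37
position: [0.6123, 0.1385, 0.1468]
tool_rot: [0.685, 0.729, 0.0, 0.001]
ft_force: [0.7, -0.7, -0.4]
grip_width: 0.0622
grip_force: 0.0
goto [0.614, 0.138, 0.0675] 0.06981317007977318 shift [-0.007  0.019  0.991] [ 0.001  0.    -0.004] q6 -0.02
scrap4 0.76 bbox [148. 178. 197. 218.] mean [0.493 0.14 ] rect [0.492 0.14 ] [40. 24.] 21
scrap4 0.61 bbox [302. 184. 349. 231.] mean [0.614 0.141] rect [0.614 0.141] [35. 32.] 7
scrap4 0.47 bbox [457.  90. 540. 154.] mean [0.749 0.222] rect [0.75  0.222] [82. 49.] 4
wheelbbox [256.6, 111.9, 339.5, 154.4]
```

```bash
python3 -m inch '[0,0.02,0.4,0,0,0, 0,0.02,0.8,0,0,0, 0,0.02,0.99,0,0,0, 0,0.02,0.99,0,0,0, 0,0.02,0.99,0,0,0]'
python3 -m inch '[0,0,0,0,0,0, 0,0,0,0,0,0, 0,0,0,0,0,0, 0,0,0,0,0,0, 0,0,0,0,0,0, 0,0,0,0,0,0]' 20 30
python3 -m inch '[0,0,-0.4,0,0,0, 0,0,-1,0,0,0, 0,0,-1,0,0,0, 0,0,-1,0,0,0, 0,0,-1,0,0,0]'
```

```text
time: 20.93
position: [0.6134, 0.1388, 0.0671]
tool_rot: [0.685, 0.729, -0.0, -0.0]
ft_force: [0.4, 0.3, 0.6]
grip_width: 0.0618
grip_force: 0.0
time: 21.43
position: [0.6138, 0.1397, 0.0679]
tool_rot: [0.684, 0.729, 0.001, 0.001]
ft_force: [-1.2, -0.7, 4.9]
grip_width: 0.0358
grip_force: 29.6
time: 21.85
position: [0.6131, 0.1396, 0.1472]
tool_rot: [0.684, 0.729, 0.0, 0.0]
ft_force: [-0.1, 0.4, -1.3]
grip_width: 0.0357
grip_force: 29.6
```

```bash
for i in 1 2 3 4 5 6; do python3 -m inch '[-0.94,-0.41,0,0,0,0, -0.94,-0.41,0,0,0,0]' >/dev/null; done
python3 -m inch '[-0.94,-0.41,0,0,0,0, -0.94,-0.41,0,0,0,0, -0.94,-0.41,0,0,0,0, -0.94,-0.41,0,0,0,0, -0.94,-0.41,0.4,0,0,0, -0.94,-0.41,0.8,0,0,0, -0.94,-0.41,0.98,0,0,0, -0.94,-0.41,0.98,0,0,0, -0.94,-0.41,0.98,0,0,0]'
python3 -m inch '[0,0,0,0,0,0, 0,0,0,0,0,0, 0,0,0,0,0,0]' 60
python3 -m inch '[0,0,-1,0,0,0, 0,0,-1,0,0,0, 0,0,-1,0,0,0]' 62
python3 - <<'E'
from h import *
camera('top')
for d in cut_out('top','scrap1'): print(round(d['conf'],2),np.round(d['bbox']))
goto([.61,.10,.17],0.03)
C=json.load(open('w8.json'))
im=cv2.imread('pics/w8.png'); hsv=cv2.cvtColor(im,cv2.COLOR_BGR2GRAY)
print(np.round([ (lambda a:a[:2])(at('wrist',p,.046,C)) for p in ((334,150),(333,245))],4))
# dark block edges at a few rows, z=.0415
for r in (170,200,230):
    print(r,[ (x,int(hsv[r,x])) for x in range(296,372,2)])
E
```

```text
time: 23.6
position: [0.4169, -0.3976, 0.0669]
tool_rot: [0.684, 0.73, 0.001, -0.003]
ft_force: [0.2, 0.5, -0.1]
grip_width: 0.036
grip_force: 29.6
time: 23.85
position: [0.4181, -0.4006, 0.0699]
tool_rot: [0.684, 0.729, -0.0, 0.001]
ft_force: [-0.3, -0.5, -0.9]
grip_width: 0.0483
grip_force: 0.0
time: 24.1
position: [0.4204, -0.4041, 0.1557]
tool_rot: [0.684, 0.729, -0.001, 0.007]
ft_force: [0.6, -0.0, 0.3]
grip_width: 0.0605
grip_force: 0.0
0.63 [266. 227. 278. 241.]
0.61 [197. 187. 208. 198.]
0.28 [232. 164. 336. 214.]
0.19 [232. 129. 254. 150.]
goto [0.61, 0.1, 0.17] 0.03 shift [ 6.104  2.788 -0.256] [0.002 0.003 0.021] q6 -1.02
[[ 0.615   0.0631]
 [ 0.6152 -0.049 ]]
170 [(296, 200), (298, 192), (300, 159), (302, 160), (304, 157), (306, 160), (308, 158), (310, 158), (312, 158), (314, 153), (316, 143), (318, 143), (320, 141), (322, 139), (324, 137), (326, 180), (328, 218), (330, 229), (332, 234), (334, 232), (336, 232), (338, 225), (340, 180), (342, 141), (344, 140), (346, 141), (348, 140), (350, 145), (352, 155), (354, 157), (356, 156), (358, 156), (360, 157), (362, 157), (364, 1
[... 262 characters left out ...]
(332, 234), (334, 233), (336, 232), (338, 227), (340, 185), (342, 143), (344, 140), (346, 139), (348, 141), (350, 146), (352, 154), (354, 153), (356, 156), (358, 156), (360, 154), (362, 154), (364, 173), (366, 179), (368, 182), (370, 181)]
230 [(296, 202), (298, 199), (300, 193), (302, 166), (304, 157), (306, 156), (308, 157), (310, 157), (312, 154), (314, 154), (316, 145), (318, 136), (320, 137), (322, 137), (324, 136), (326, 151), (328, 204), (330, 224), (332, 233), (334, 232), (336, 232), (338, 227), (340, 219), (342, 142), (344, 136), (346, 139), (348, 136), (350, 146), (352, 151), (354, 152), (356, 151), (358, 150), (360, 150), (362, 155), (364, 178), (366, 180), (368, 178), (370, 179)]
```

```bash
for i in 1 2 3 4 5 6; do python3 -m inch '[0.87,0.40,-0.05,0,0,0, 0.87,0.40,-0.05,0,0,0]' >/dev/null; done
python3 -m inch '[0.87,0.38,-0.05,0,0,0.02, 0.87,0.38,-0.05,0,0,0.02, 0.87,0.38,-0.05,0,0,0.02, 0.87,0.38,-0.05,0,0,0.02, 0.87,0.38,-0.05,0,0,0.02]'
python3 - <<'E'
from h import *
C=CC['wrist']=get_calibration('wrist'); im=shot('wrist','w10')
json.dump({k:np.array(v).tolist() for k,v in C.items()},open('w10.json','w'))
for t,z in [('wheel',.07),('pin',.046)]: top_find(t,z,'wrist')
cv2.imwrite('pics/c10.png',cv2.resize(im[0:260,190:460],None,fx=2.2,fy=2.2,interpolation=2)[:,:,::-1])
E
```

```text
time: 25.62
position: [0.6074, 0.0999, 0.1756]
tool_rot: [0.695, 0.719, -0.001, -0.001]
ft_force: [-0.5, 1.1, 0.3]
grip_width: 0.0619
grip_force: 0.0
wheel 0.65 bbox [450.  46. 527. 105.] mean [0.746 0.218] rect [0.747 0.219] [78. 47.] 18
pin 0.85 bbox [315. 224. 336. 314.] mean [0.614 0.028] rect [0.614 0.023] [ 19. 102.] 2
```

View pics/c10.png

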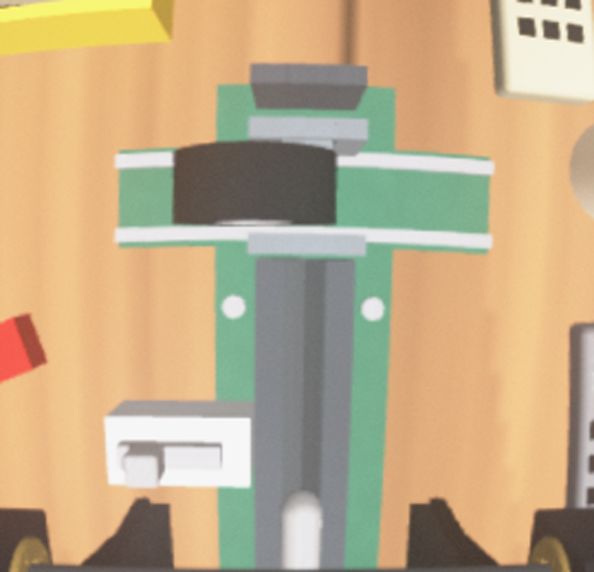

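```bash
python3 - <<'E'
from h import *
C=json.load(open('w10.json'))
def P(u,v,z): return at('wrist',(190+u/2.2,v/2.2),z,C)
a=P(306.5,245,.061);b=P(307.5,128,.061)
print('fork',a,b,b-a, 'mid',(a+b)/2)
for u,v in((248,245),(365,245),(248,128),(367,128)): print(P(u,v,.061).round(4))
print('wheel L/R',P(174,185,.052).round(4),P(336,185,.052).round(4))
print('groove edges',[P(u,v,.0415).round(4) for u,v in((255,270),(354,270),(252,450),(350,450))], 'pin',P(303,530,.05).round(4))
print('knob',P(142,472,.069).round(4),'plate slide',P(116,200,.012).round(4),P(490,205,.012).round(4))
goto(((a+b)/2+[0,0,.086-.061]),np.radians(1))
E
```

```text
fork [0.61115101 0.1747506  0.061     ] [0.61000283 0.21896478 0.061     ] [-0.00114819  0.04421418  0.        ] mid [0.61057692 0.19685769 0.061     ]
[0.5895 0.1741 0.061 ]
[0.6328 0.1758 0.061 ]
[0.5881 0.2184 0.061 ]
[0.6319 0.2202 0.061 ]
wheel L/R [0.5597 0.1973 0.052 ] [0.6218 0.1986 0.052 ]
groove edges [array([0.5914, 0.1641, 0.0415]), array([0.6309, 0.1656, 0.0415]), array([0.5919, 0.0891, 0.0415]), array([0.6332, 0.0905, 0.0415])] pin [0.6146 0.0569 0.05  ]
knob [0.5504 0.087  0.069 ] plate slide [0.5263 0.1945 0.012 ] [0.6944 0.1986 0.012 ]
goto [0.61057692 0.19685769 0.086     ] 0.017453292519943295 shift [1.227 0.073 1.126] [-0.001  0.     0.008] q6 -0.05
```

```bash
python3 -m inch '[0.61,-0.07,0.25,0,0,0.005, 0.61,-0.07,0.25,0,0,0.005]' 87 15
python3 -m inch '[0.61,-0.07,0.25,0,0,0, 0.61,-0.07,0.25,0,0,0, 0.61,-0.07,0.25,0,0,0, 0.61,-0.07,0.25,0,0,0, 0.61,-0.07,0.25,0,0,0, 0.61,-0.07,0.25,0,0,0]'
python3 - <<'E'
from h import *
goto([.593,.197,.0865],np.radians(1.6))
E
```

```text
time: 25.93
position: [0.5997, 0.1496, 0.1553]
tool_rot: [0.7, 0.715, -0.0, -0.002]
ft_force: [-0.2, 0.0, -0.7]
grip_width: 0.069
grip_force: 0.0
time: 26.43
position: [0.5955, 0.1957, 0.1373]
tool_rot: [0.699, 0.715, 0.0, 0.001]
ft_force: [-1.2, -0.4, -0.7]
grip_width: 0.087
grip_force: 0.0
goto [0.593, 0.197, 0.0865] 0.027925268031909273 shift [ 0.017 -0.032  0.635] [ 0.001  0.    -0.004] q6 0.12
```

```bash
python3 -m inch '[0.02,-0.03,0.3,0,0,0, 0.02,-0.03,0.635,0,0,0, 0.02,-0.03,0.635,0,0,0, 0.02,-0.03,0.635,0,0,0, 0.02,-0.03,0.635,0,0,0]'
python3 -m inch '[0,0,0,0,0,0, 0,0,0,0,0,0, 0,0,0,0,0,0, 0,0,0,0,0,0, 0,0,0,0,0,0, 0,0,0,0,0,0, 0,0,0,0,0,0]' 35 15
python3 - <<'E'
from h import *
goto([.6106,.197,.0865],np.radians(1.6)); print(get_obs()['ft_force'])
E
```

```text
time: 26.85
position: [0.5933, 0.1982, 0.0869]
tool_rot: [0.699, 0.715, 0.001, 0.001]
ft_force: [0.3, 0.3, 0.8]
grip_width: 0.0865
grip_force: 0.0
time: 27.43
position: [0.5923, 0.199, 0.0864]
tool_rot: [0.699, 0.716, 0.0, 0.0]
ft_force: [-1.5, -1.2, 4.6]
grip_width: 0.0481
grip_force: 2.3
goto [0.6106, 0.197, 0.0865] 0.027925268031909273 shift [-0.03   0.228 -0.001] [ 0.    -0.    -0.002] q6 0.12
[-1.50295624 -1.24473084  4.55142964]
```

```bash
python3 -m inch '[0,0.04,0,0,0,0, 0,0.08,0,0,0,0, 0,0.12,0,0,0,0, 0,0.16,0,0,0,0, 0,0.2,0,0,0,0, 0,0.228,0,0,0,0, 0,0.228,0,0,0,0, 0,0.228,0,0,0,0, 0,0.228,0,0,0,0, 0,0.228,0,0,0,0]'
python3 -m inch '[0,0,0,0,0,0, 0,0,0,0,0,0, 0,0,0,0,0,0, 0,0,0,0,0,0, 0,0,0,0,0,0]' 87
python3 -m inch '[0,0,-0.4,0,0,0, 0,0,-1,0,0,0, 0,0,-1,0,0,0, 0,0,-1,0,0,0]'
python3 -m inch '[-0.9,0,0,0,0,0, -0.9,0,0,0,0,0, -0.9,0,0,0,0,0, -0.9,0,0,0,0,0, -0.9,0,0,0,0,0]' 62
python3 - <<'E'
from h import *
C=CC['wrist']=get_calibration('wrist'); im=shot('wrist','w11')
json.dump({k:np.array(v).tolist() for k,v in C.items()},open('w11.json','w'))
cv2.imwrite('pics/c11.png',cv2.resize(im[0:200,230:430],None,fx=3,fy=3,interpolation=2)[:,:,::-1])
E
```

```text
time: 28.27
position: [0.6104, 0.1993, 0.0864]
tool_rot: [0.699, 0.716, -0.0, 0.0]
ft_force: [-0.8, -0.3, 5.4]
grip_width: 0.0354
grip_force: 4.3
time: 28.68
position: [0.6121, 0.1993, 0.0865]
tool_rot: [0.699, 0.715, 0.001, 0.001]
ft_force: [2.5, 0.1, 3.9]
grip_width: 0.0608
grip_force: 2.5
time: 29.02
position: [0.6112, 0.1996, 0.1683]
tool_rot: [0.699, 0.716, 0.002, 0.001]
ft_force: [-0.0, 0.6, 0.9]
grip_width: 0.0838
grip_force: 0.0
time: 29.43
position: [0.6106, 0.1274, 0.1639]
tool_rot: [0.699, 0.715, -0.001, -0.002]
ft_force: [0.5, 0.8, -0.5]
grip_width: 0.0645
grip_force: 0.0
```

View pics/c11.png

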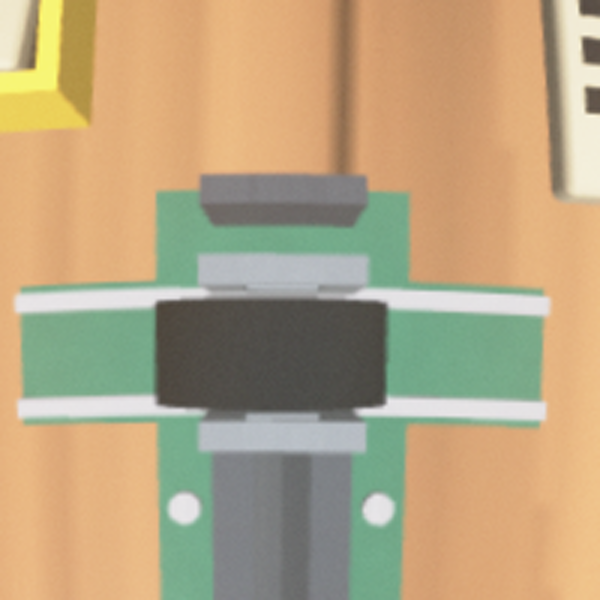

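```bash
python3 - <<'E'
from h import *
C=json.load(open('w11.json'))
def P(u,v,z): return at('wrist',(230+u/3,v/3),z,C)
print('fork',P(281.5,437,.061).round(4),P(283,270,.061).round(4))
for z in(.046,.055): print('wheel',P(155.5,353,z).round(4),P(386,353,z).round(4), ((P(155.5,353,z)+P(386,353,z))/2).round(4))
print('groove',P(213,540,.0415).round(4),P(352,540,.0415).round(4))
goto([.6108,.197,.0855],np.radians(1.6))
E
```

```text
fork [0.611  0.1752 0.061 ] [0.6103 0.219  0.061 ]
wheel [0.5757 0.1965 0.046 ] [0.6394 0.198  0.046 ] [0.6075 0.1973 0.046 ]
wheel [0.5769 0.1967 0.055 ] [0.6383 0.1981 0.055 ] [0.6076 0.1974 0.055 ]
groove [0.5921 0.1427 0.0415] [0.6323 0.1437 0.0415]
goto [0.6108, 0.197, 0.0855] 0.027925268031909273 shift [0.862 0.023 0.985] [-0.002 -0.    -0.002] q6 0.00
```

```bash
python3 -m inch '[0.86,0.025,0,0,0,0, 0.86,0.025,0,0,0,0, 0.86,0.025,0,0,0,0, 0.86,0.025,0,0,0,0, 0.86,0.025,0,0,0,0]' 72 10
python3 -m inch '[0,0,0.4,0,0,0, 0,0,0.8,0,0,0, 0,0,0.985,0,0,0, 0,0,0.985,0,0,0, 0,0,0.985,0,0,0, 0,0,0.985,0,0,0]'
python3 -m inch '[0,0,0,0,0,0, 0,0,0,0,0,0, 0,0,0,0,0,0, 0,0,0,0,0,0, 0,0,0,0,0,0, 0,0,0,0,0,0]' 53
python3 -m inch '[0,0,0,0,0,0, 0,0,0,0,0,0, 0,0,0,0,0,0, 0,0,0,0,0,0, 0,0,0,0,0,0]' 72
python3 -m inch '[0,0,-0.4,0,0,0, 0,0,-1,0,0,0, 0,0,-1,0,0,0, 0,0,-1,0,0,0]'
python3 -m inch '[-0.9,0,0,0,0,0, -0.9,0,0,0,0,0, -0.9,0,0,0,0,0, -0.9,0,0,0,0,0, -0.9,0,0,0,0,0]' 62
python3 - <<'E'
from h import *
C=CC['wrist']=get_calibration('wrist'); im=shot('wrist','w12')
json.dump({k:np.array(v).tolist() for k,v in C.items()},open('w12.json','w'))
g=cv2.cvtColor(im,cv2.COLOR_RGB2GRAY).astype(int)
for r in (112,116,120): 
    d=np.diff(g[r,230:430]); L=np.argmin(d); Rr=np.argmax(d)
    print(r,L+230.5,Rr+230.5, ((at('wrist',(L+231,r),.05,C)+at('wrist',(Rr+231,r),.05,C))/2).round(4))
E
```

```text
time: 29.9
position: [0.6118, 0.1969, 0.1652]
tool_rot: [0.698, 0.716, -0.001, -0.0]
ft_force: [-0.3, -0.4, 0.8]
grip_width: 0.0717
grip_force: 0.0
time: 30.4
position: [0.6135, 0.1957, 0.088]
tool_rot: [0.699, 0.715, 0.001, 0.001]
ft_force: [0.2, 0.3, 0.7]
grip_width: 0.0719
grip_force: 0.0
time: 30.9
position: [0.6126, 0.1962, 0.0872]
tool_rot: [0.699, 0.716, 0.0, 0.0]
ft_force: [-0.1, 0.1, 0.5]
grip_width: 0.0537
grip_force: 0.0
time: 31.32
position: [0.6125, 0.1961, 0.0869]
tool_rot: [0.699, 0.716, -0.0, -0.0]
ft_force: [-0.9, 0.1, 0.3]
grip_width: 0.0706
grip_force: 0.0
time: 31.65
position: [0.6152, 0.1966, 0.1709]
tool_rot: [0.699, 0.716, 0.003, 0.003]
ft_force: [0.6, -0.3, -0.2]
grip_width: 0.0718
grip_force: 0.0
time: 32.07
position: [0.6135, 0.1243, 0.1658]
tool_rot: [0.699, 0.715, -0.001, -0.001]
ft_force: [-0.7, 0.3, -0.5]
grip_width: 0.0624
grip_force: 0.0
112 277.5 354.5 [0.6075 0.1988 0.05  ]
116 277.5 354.5 [0.6076 0.1954 0.05  ]
120 277.5 354.5 [0.6076 0.1921 0.05  ]
```

```bash
python3 -m inch '[0.9,-0.07,0,0,0,1, 0.9,-0.07,0,0,0,1, 0.9,-0.07,0,0,0,1, 0.9,-0.07,0,0,0,1, 0.9,-0.07,0,0,0,1, 0.9,-0.07,0,0,0,1, 0.9,-0.07,0,0,0,1, 0.9,-0.07,0,0,0,1, 0.9,-0.07,0,0,0,1, 0.9,-0.07,0,0,0,1, 0.9,-0.07,0,0,0,1, 0.9,-0.07,0,0,0,1, 0.9,-0.07,0,0,0,1, 0.9,-0.07,0,0,0,1, 0.9,-0.07,0,0,0,1]' 50 25
python3 - <<'E'
from h import *
goto([.6076,.197,.0845],np.radians(91.6))
E
```

```text
time: 33.37
position: [0.6064, 0.1971, 0.1665]
tool_rot: [1.0, 0.014, -0.0, -0.0]
ft_force: [0.6, -0.1, -0.7]
grip_width: 0.0502
grip_force: 0.0
goto [0.6076, 0.197, 0.0845] 1.5987215948268059 shift [0.015 0.002 1.026] [-0.  0. -0.] q6 1.68
```

```bash
python3 -m inch '[0,0,0.4,0,0,0, 0,0,0.8,0,0,0, 0,0,0.99,0,0,0, 0,0,0.99,0,0,0, 0,0,0.99,0,0,0, 0,0,0.99,0,0,0, 0,0,0.99,0,0,0]'
python3 -m inch '[0,0,0.02,0,0,0, 0,0,0.02,0,0,0, 0,0,0.02,0,0,0, 0,0,0.02,0,0,0, 0,0,0.02,0,0,0, 0,0,0.02,0,0,0]' 20 25
python3 -m inch '[0.02,0,0,0,0,0, 0.04,0,0,0,0,0, 0.04,0,0,0,0,0, 0.04,0,0,0,0,0, 0.04,0,0,0,0,0]'
```

```text
time: 33.95
position: [0.6075, 0.1963, 0.0886]
tool_rot: [1.0, 0.012, 0.001, -0.0]
ft_force: [1.0, -0.7, 0.0]
grip_width: 0.0499
grip_force: 0.0
time: 34.45
position: [0.6069, 0.1973, 0.0865]
tool_rot: [1.0, 0.012, 0.0, -0.001]
ft_force: [0.4, 4.9, 0.8]
grip_width: 0.028
grip_force: 25.0
time: 34.87
position: [0.609, 0.1974, 0.0864]
tool_rot: [1.0, 0.012, -0.001, -0.001]
ft_force: [-1.9, 4.8, 2.9]
grip_width: 0.0275
grip_force: 25.0
```

```bash
python3 -m inch '[0.01,0,0,0,0,0, 0.015,0,0,0,0,0, 0.015,0,0,0,0,0, 0.015,0,0,0,0,0, 0.015,0,0,0,0,0]'
python3 -m inch '[0,0,0,0,0,0, 0,0,0,0,0,0, 0,0,0,0,0,0, 0,0,0,0,0,0]' 50
python3 -m inch '[0,0,-0.4,0,0,0, 0,0,-1,0,0,0, 0,0,-1,0,0,0, 0,0,-1,0,0,0]'
python3 -m inch '[0,0.9,0,0,0,-1, 0,0.9,0,0,0,-1, 0,0.9,0,0,0,-1, 0,0.9,0,0,0,-1, 0,0.9,0,0,0,-1, 0,0.9,0,0,0,-1, 0,0.9,0,0,0,-1, 0,0.9,0,0,0,-1, 0,0.9,0,0,0,-1, 0,0.9,0,0,0,-1, 0,0.9,0,0,0,-1, 0,0.9,0,0,0,-1, 0,0.9,0,0,0,-1, 0,0.9,0,0,0,-1, 0,0.9,0,0,0,-1, 0,0.9,0,0,0,-1]' 0
python3 - <<'E'
from h import *
C=CC['wrist']=get_calibration('wrist'); im=shot('wrist','w13')
json.dump({k:np.array(v).tolist() for k,v in C.items()},open('w13.json','w'))
g=cv2.cvtColor(im,cv2.COLOR_RGB2GRAY).astype(int)
for y in (.190,.197,.204):
    r=int(round(proj('wrist',[.61,y,.05],C)[1])); d=np.diff(g[r,230:430]); L=np.argmin(d); Rr=np.argmax(d)
    print(r,L+230.5,Rr+230.5, ((at('wrist',(L+231,r),.05,C)+at('wrist',(Rr+231,r),.05,C))/2).round(4))
for y in (.1755,.2185):
    r=int(round(proj('wrist',[.61,y,.061],C)[1]))
    print(r,[int(v) for v in g[r,285:360]])
cv2.imwrite('pics/c13.png',cv2.resize(im[0:200,230:430],None,fx=3,fy=3,interpolation=2)[:,:,::-1])
E
```

```text
time: 35.28
position: [0.6099, 0.1974, 0.0864]
tool_rot: [1.0, 0.012, -0.001, -0.001]
ft_force: [-3.2, 4.2, 2.3]
grip_width: 0.0279
grip_force: 25.0
time: 35.62
position: [0.6116, 0.1956, 0.0861]
tool_rot: [1.0, 0.012, 0.0, 0.0]
ft_force: [-0.0, 0.3, -0.1]
grip_width: 0.0459
grip_force: 0.0
time: 35.95
position: [0.6142, 0.1961, 0.1701]
tool_rot: [1.0, 0.012, 0.004, -0.0]
ft_force: [-0.3, -0.4, 0.5]
grip_width: 0.0497
grip_force: 0.0
time: 37.28
position: [0.6125, 0.1239, 0.1653]
tool_rot: [0.699, 0.715, -0.001, -0.001]
ft_force: [1.3, 0.7, 0.8]
grip_width: 0.0002
grip_force: 0.0
122 282.5 359.5 [0.611  0.1901 0.05  ]
113 282.5 359.5 [0.6108 0.1976 0.05  ]
105 282.5 358.5 [0.6103 0.2042 0.05  ]
140 [156, 154, 155, 156, 156, 155, 156, 160, 172, 188, 189, 190, 193, 190, 191, 191, 190, 190, 192, 192, 192, 192, 190, 193, 192, 191, 191, 191, 191, 192, 193, 194, 192, 193, 191, 192, 191, 192, 194, 191, 193, 193, 193, 192, 192, 192, 191, 192, 193, 192, 190, 191, 189, 190, 190, 190, 191, 192, 189, 190, 191, 190, 189, 184, 167, 152, 148, 151, 148, 150, 151, 149, 149, 149, 150]
86 [154, 156, 154, 155, 153, 154, 155, 162, 176, 188, 191, 190, 189, 190, 190, 190, 191, 189, 189, 186, 191, 189, 189, 191, 190, 192, 190, 188, 189, 191, 193, 192, 189, 190, 190, 189, 189, 190, 190, 189, 192, 192, 193, 192, 192, 191, 190, 191, 189, 192, 190, 187, 189, 189, 190, 190, 190, 189, 187, 188, 188, 188, 188, 189, 179, 156, 152, 151, 152, 151, 150, 152, 153, 151, 153]
```

View pics/c13.png

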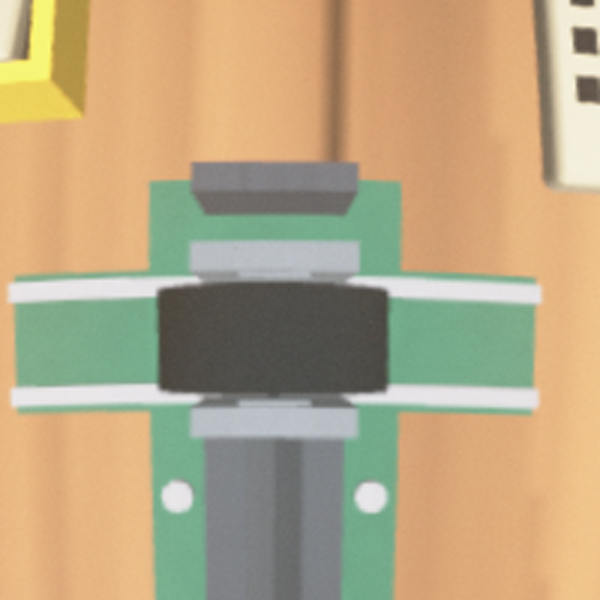

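```bash
for i in 1 2; do python3 -m inch '[-0.9,0,0,0,0,0, -0.9,0,0,0,0,0]' 0 >/dev/null; done
python3 -m inch '[-0.9,0,0,0,0,0, -0.9,0,0,0,0,0, -0.9,0,0.4,0,0,0, -0.9,0,0.4,0,0,0, -0.9,0,0.4,0,0,0, -0.9,0,0.4,0,0,0]'
python3 - <<'E'
from h import *
goto([.616,-.088,.066],np.radians(1.6))
C=CC['wrist']=get_calibration('wrist'); im=shot('wrist','w14'); top_find('pin',.046,'wrist')
camera('top'); top_find('pin',.046)
E
```

```text
time: 38.17
position: [0.6181, -0.0911, 0.1344]
tool_rot: [0.698, 0.716, -0.0, -0.0]
ft_force: [-0.0, -0.2, 0.7]
grip_width: 0.0008
grip_force: 0.0
goto [0.616, -0.088, 0.066] 0.027925268031909273 shift [ 0.038 -0.024  0.855] [-0.    -0.    -0.002] q6 -0.35
pin 0.64 bbox [307.   1. 332. 180.] mean [0.614 0.002] rect [0.614 0.002] [ 19. 136.] 2
```

```bash
python3 -m inch '[0,-0.03,0.4,0,0,0, 0,-0.03,0.8,0,0,0, 0,-0.03,0.86,0,0,0, 0,-0.03,0.86,0,0,0, 0,-0.03,0.86,0,0,0, 0,-0.03,0.86,0,0,0]'
python3 -m inch '[0.05,0,0,0,0,0, 0.1,0,0,0,0,0, 0.15,0,0,0,0,0, 0.2,0,0,0,0,0, 0.25,0,0,0,0,0, 0.3,0,0,0,0,0, 0.35,0,0,0,0,0, 0.4,0,0,0,0,0]'
```

```text
time: 38.87
position: [0.6173, -0.0921, 0.0672]
tool_rot: [0.698, 0.716, 0.001, 0.002]
ft_force: [0.0, -0.1, 0.8]
grip_width: 0.0006
grip_force: 0.0
time: 39.53
position: [0.6155, -0.0606, 0.0659]
tool_rot: [0.698, 0.716, -0.0, 0.001]
ft_force: [-0.4, -4.9, 2.8]
grip_width: 0.0004
grip_force: 2.7
```

```bash
python3 -m inch '[0.07,0,0,0,0,0, 0.14,0,0,0,0,0, 0.21,0,0,0,0,0, 0.28,0,0,0,0,0, 0.35,0,0,0,0,0, 0.42,0,0,0,0,0, 0.49,0,0,0,0,0, 0.56,0,0,0,0,0, 0.63,0,0,0,0,0, 0.7,0,0,0,0,0, 0.77,0,0,0,0,0, 0.82,0,0,0,0,0]'
python3 -m inch '[0.05,0,0,0,0,0, 0.1,0,0,0,0,0, 0.15,0,0,0,0,0, 0.2,0,0,0,0,0, 0.25,0,0,0,0,0, 0.3,0,0,0,0,0]'
python3 -m inch '[0.05,0,0,0,0,0, 0.1,0,0,0,0,0, 0.15,0,0,0,0,0, 0.2,0,0,0,0,0]'
```

```text
time: 40.53
position: [0.6142, 0.0054, 0.0659]
tool_rot: [0.698, 0.716, 0.0, 0.001]
ft_force: [0.7, -4.9, 2.7]
grip_width: 0.0003
grip_force: 2.7
time: 41.03
position: [0.6137, 0.0291, 0.0659]
tool_rot: [0.699, 0.716, 0.0, 0.001]
ft_force: [-0.3, -6.2, 3.4]
grip_width: 0.0007
grip_force: 2.7
time: 41.37
position: [0.6134, 0.0451, 0.0659]
tool_rot: [0.699, 0.716, 0.0, 0.001]
ft_force: [0.7, -5.4, 3.5]
grip_width: 0.0004
grip_force: 2.7
```

```bash
python3 -m inch '[0.05,0,0,0,0,0, 0.1,0,0,0,0,0, 0.15,0,0,0,0,0, 0.2,0,0,0,0,0, 0.25,0,0,0,0,0, 0.3,0,0,0,0,0]'
python3 -m inch '[0.02,0,0,0,0,0, 0.04,0,0,0,0,0, 0.06,0,0,0,0,0, 0.08,0,0,0,0,0, 0.1,0,0,0,0,0]'
python3 -m inch '[0.015,0,0,0,0,0, 0.03,0,0,0,0,0, 0.045,0,0,0,0,0, 0.06,0,0,0,0,0]'
```

```text
time: 41.87
position: [0.6129, 0.0691, 0.0659]
tool_rot: [0.699, 0.716, 0.0, 0.001]
ft_force: [1.7, -5.8, 3.2]
grip_width: 0.0005
grip_force: 2.7
time: 42.28
position: [0.6127, 0.077, 0.0659]
tool_rot: [0.699, 0.716, 0.0, 0.001]
ft_force: [0.2, -5.6, 4.9]
grip_width: 0.0006
grip_force: 2.8
time: 42.62
position: [0.6126, 0.0818, 0.0659]
tool_rot: [0.699, 0.716, 0.0, 0.001]
ft_force: [1.1, -6.1, 3.8]
grip_width: 0.0005
grip_force: 2.8
```

```bash
python3 -m inch '[0.01,0,0,0,0,0, 0.02,0,0,0,0,0, 0.03,0,0,0,0,0]'
python3 -m inch '[0.01,0,0,0,0,0, 0.015,0,0,0,0,0]'
python3 -m inch '[0.01,0,0,0,0,0, 0.015,0,0,0,0,0]'
```

```text
time: 42.87
position: [0.6126, 0.0842, 0.0659]
tool_rot: [0.699, 0.716, 0.0, 0.001]
ft_force: [1.2, -6.2, 3.2]
grip_width: 0.0007
grip_force: 2.8
time: 43.03
position: [0.6125, 0.0854, 0.0659]
tool_rot: [0.699, 0.716, 0.0, 0.001]
ft_force: [0.6, -6.4, 3.8]
grip_width: 0.0007
grip_force: 2.8
time: 43.2
position: [0.6125, 0.0866, 0.0659]
tool_rot: [0.699, 0.716, 0.0, 0.001]
ft_force: [0.8, -5.3, 3.7]
grip_width: 0.0003
grip_force: 2.8
```

```bash
for i in 1 2 3; do python3 -m inch '[0.01,0,0,0,0,0, 0.015,0,0,0,0,0]' | grep -E 'pos|ft' ; done
```

```text
position: [0.6125, 0.0878, 0.0659]
ft_force: [1.2, -6.1, 4.3]
position: [0.6125, 0.0887, 0.0659]
ft_force: [0.3, -7.8, 2.5]
position: [0.6125, 0.089, 0.0659]
ft_force: [1.8, -10.3, 3.1]
```

```bash
python3 -m inch '[0.01,0,0,0,0,0, 0.015,0,0,0,0,0, 0.015,0,0,0,0,0]'
python3 -m inch '[-0.15,0,0,0,0,0, -0.15,0,0,0,0,0, -0.15,0,-0.85,0,0,0, -0.15,0,-0.85,0,0,0, -0.15,0,-0.85,0,0,0]'
python3 -m inch '[0,-0.8,0,0,0,0, 0,-0.8,0,0,0,0, 0,-0.8,0,0,0,0]'
python3 -m inch '[0,-0.43,0,0,0,0, 0,-0.43,0,0,0,0, 0,-0.43,0,0,0,0, 0,-0.43,0,0,0,0]'
python3 - <<'E'
from h import *
goto([.514,.0877,.076],np.radians(1.6))
C=CC['wrist']=get_calibration('wrist'); im=shot('wrist','w15'); top_find('keeper',.06,'wrist')
cv2.imwrite('pics/c15.png',cv2.resize(im[0:250,200:500],None,fx=2.2,fy=2.2,interpolation=2)[:,:,::-1])
E
```

```text
time: 43.95
position: [0.6125, 0.0892, 0.066]
tool_rot: [0.698, 0.716, -0.001, 0.002]
ft_force: [1.1, -11.3, 4.8]
grip_width: 0.0008
grip_force: 6.1
time: 44.37
position: [0.6145, 0.0811, 0.1375]
tool_rot: [0.699, 0.715, 0.003, 0.002]
ft_force: [0.6, -0.9, 1.7]
grip_width: 0.0005
grip_force: 0.0
time: 44.62
position: [0.5397, 0.0801, 0.1319]
tool_rot: [0.699, 0.716, -0.004, -0.005]
ft_force: [-0.5, -0.2, -0.3]
grip_width: 0.0008
grip_force: 0.0
time: 44.95
position: [0.514, 0.0782, 0.1332]
tool_rot: [0.699, 0.715, 0.0, 0.0]
ft_force: [0.6, 0.5, -0.0]
grip_width: 0.0005
grip_force: 0.0
goto [0.514, 0.0877, 0.076] 0.027925268031909273 shift [0.119 0.003 0.715] [ 0.    -0.    -0.003] q6 -0.09
keeper 0.80 bbox [346. 194. 405. 217.] mean [0.554 0.089] rect [0.555 0.087] [43. 18.] 1
```

View pics/c15.png

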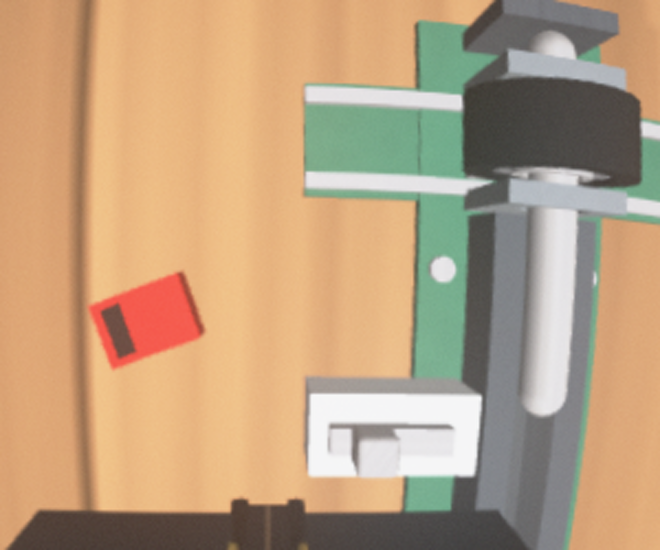

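```bash
python3 -m inch '[0.12,0,0,0,0,0, 0.12,0,0.4,0,0,0, 0.12,0,0.71,0,0,0, 0.12,0,0.71,0,0,0, 0.12,0,0.71,0,0,0, 0.12,0,0.71,0,0,0]'
python3 -m inch '[0,0.05,0,0,0,0, 0,0.1,0,0,0,0, 0,0.15,0,0,0,0, 0,0.2,0,0,0,0, 0,0.25,0,0,0,0]'
python3 -m inch '[0,0.05,0,0,0,0, 0,0.1,0,0,0,0, 0,0.15,0,0,0,0, 0,0.2,0,0,0,0, 0,0.25,0,0,0,0, 0,0.3,0,0,0,0, 0,0.35,0,0,0,0]'
```

```text
time: 45.55
position: [0.514, 0.0876, 0.0771]
tool_rot: [0.699, 0.716, 0.0, 0.0]
ft_force: [-0.4, -0.3, -0.1]
grip_width: 0.0002
grip_force: 0.0
time: 45.97
position: [0.5338, 0.0877, 0.0771]
tool_rot: [0.699, 0.715, 0.0, 0.0]
ft_force: [-2.4, 0.2, 1.4]
grip_width: 0.0005
grip_force: 1.1
time: 46.55
position: [0.5613, 0.0884, 0.0764]
tool_rot: [0.699, 0.716, -0.0, -0.0]
ft_force: [-2.0, -1.0, 0.2]
grip_width: 0.0003
grip_force: 1.1
```

Moving steadily at about 2 N. The expected end is TCP x of about 0.576 or a little more.

```bash
python3 -m inch '[0,0.04,0,0,0,0, 0,0.08,0,0,0,0, 0,0.12,0,0,0,0]' | grep -E 'pos|ft'
for i in 1 2 3 4 5; do python3 -m inch '[0,0.015,0,0,0,0, 0,0.025,0,0,0,0]' | grep -E 'pos|ft'; done
```

```text
position: [0.5709, 0.0886, 0.0765]
ft_force: [-2.6, -1.4, 0.2]
position: [0.5729, 0.0886, 0.0765]
ft_force: [-1.8, -0.6, 0.6]
position: [0.5746, 0.0887, 0.0764]
ft_force: [-2.7, -1.2, -0.1]
position: [0.5766, 0.0888, 0.0765]
ft_force: [-2.0, -1.3, -1.2]
position: [0.5787, 0.0888, 0.0765]
ft_force: [-2.5, -1.0, -0.4]
position: [0.5805, 0.0889, 0.0765]
ft_force: [-3.2, -1.4, 0.1]
```

```bash
for i in 1 2 3; do python3 -m inch '[0,0.015,0,0,0,0, 0,0.02,0,0,0,0]' | grep -E 'pos|ft'; done
```

```text
position: [0.5806, 0.0889, 0.0765]
ft_force: [-6.1, -2.8, 4.1]
position: [0.5806, 0.0889, 0.0764]
ft_force: [-8.0, -2.3, 5.8]
position: [0.5807, 0.0889, 0.0764]
ft_force: [-10.2, -2.8, 8.1]
```

```bash
python3 -m inch '[0,-0.2,0,0,0,0, 0,-0.2,0,0,0,0, 0,-0.2,-0.9,0,0,0, 0,-0.2,-0.9,0,0,0, 0,-0.2,-0.9,0,0,0]'
python3 -m inch '[-0.9,0,-0.9,0,0,0, -0.9,0,-0.9,0,0,0, -0.9,0,-0.9,0,0,0, -0.9,0,-0.9,0,0,0, -0.9,0,-0.9,0,0,0, -0.9,0,-0.9,0,0,0]'
python3 - <<'E'
from h import *
w=shot('wrist','w16'); t=shot('top','t16')
a=cv2.resize(w[0:260,200:500],(460,400),interpolation=2); b=cv2.resize(t[110:290,180:480],(667,400),interpolation=2)
cv2.imwrite('pics/c16.png',cv2.resize(np.hstack([a,b]),(800,284))[:,:,::-1])
E
```

```text
time: 48.55
position: [0.5756, 0.089, 0.1542]
tool_rot: [0.699, 0.716, 0.005, 0.005]
ft_force: [0.6, -0.7, 0.8]
grip_width: 0.0006
grip_force: 0.0
time: 49.05
position: [0.571, 0.0175, 0.2197]
tool_rot: [0.699, 0.716, 0.0, -0.001]
ft_force: [-1.1, 0.7, 0.1]
grip_width: 0.0004
grip_force: 0.0
```

View pics/c16.png

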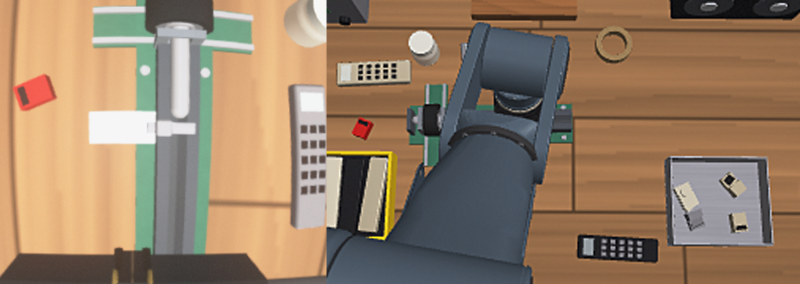

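Left half: the keeper is across behind the pin's tail, and the pin runs through fork and wheel. Right half: all four scraps are in the tray, with none left on the visible bench or jig.

```bash
python3 -c "from rig import *; print(hand_in())"
```

```text
the job is handed in; nothing more can be done
None
```

The job is handed in, no verdict returned: the wheel is lined up, the pin is home against the stop (pressed at about 11 N), the keeper is fully across, and the four scraps I found are in the tray.

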